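Pile the petri dishes

ROBOT

A 7-joint arm with a two-finger parallel gripper is mounted at the origin on a cart in front of the work surface, level with it; the furniture and walls round the work are solid. World frame = base frame: x ahead of the robot, y to its left, z up, the work surface at z = 0. Lengths are in m, angles in degrees, forces in N, time in s.
With the tool pointing down it reaches from about 0.425 to 0.875 m from the base axis. Payload 4.7 kg.
Tool frame: the origin (TCP) lies between the finger pads; the fingertips stand 22 mm ahead of it and the grasp point (between the pads) lies 3 mm ahead of it; z points along the fingers, y is the line along which they close (so a half turn about z gives the same grasp; the last joint's range is limited). The gripper opens to 87 mm and grips with 3 to 60 N. Pads are 19 mm wide; open, the fingers measure 117 mm over their backs; the gripper's body (75 mm by 190 mm) begins 51 mm behind the grasp point.
Start: joints at [74.204, 18.392, -4.016, 83.108, 1.295, 78.541, -3.26], TCP at [0.186, -0.623, 0.245] pointing down, gripper open.
Joint ranges: [-163.93, 163.93], [-17.29, 119.83], [-79.2, 71.16], [3.27, 140.29], [-89.18, 269.18], [5.43, 117.66], [-154.24, 154.24]. Speed limits (degrees/s): [147.25, 147.25, 180, 180, 180, 180, 180].

INTERFACE

Orientations are given as [roll, pitch, yaw] about the fixed x, y, z axes, in that order (R = Rz(yaw) Ry(pitch) Rx(roll)).
In Python, from cell import env gives the robot as it stands.
- The arm moves only by the tool drive_tool, never from a script. Its argument "moves" is a list of rows, each a list of 3 entries, a list of its own where there are three numbers: the shift along the tool's x, y, z in mm, then the turn, a rotation vector about the tool's x, y, z in rad, then the closure, from 0 (fully open) to 1 (shut). In form: [[[x, y, z], [wx, wy, wz], jaw], ...]. A call has 1 to 12 rows; each row shifts and turns the commanded pose from where the row before left it, along the tool's axes as they then stand; what a row does not reach is not made up. A row lasts 1/12 s, in which the tool goes at most 41.7 mm and 7.16 degrees, less where a joint would pass 70% of its speed; a pose out of reach is approached as far as the arm can. A call with a gripper value outside its range is refused whole. The fingers move at their own pace and stop on an object; "newtons" is the grip in N (left out, the last holds). Time passes only in rows, so rows that do not move let the fingers close. It gives the time, the measured TCP pose, the force, the opening and the grip force at its end, in the units of the state.
- env.get_obs(): the state, without advancing time (a new reading comes with each control period).
- env.read_camera(name): name is "scene" or "side" or "wrist"; returns (picture, depth): 384x512x3 uint8, blue, green, red; 384x512 float32, m along the optical axis (not along the pixel's ray), 0 where there is no reading.
- env.get_calibration(name): a dict with "fx", "fy", "cx", "cy" (pixels), "T" (4x4, takes a point from camera to world coordinates). Camera axes: x right, y down, z forward; pixel columns grow to the right and rows downward; lengths in m; the calibration is good to about 2 mm. A picture is of the moment at which its call begins: read the wrist's pose just before it. get_calibration takes no time and is no camera call; for the wrist camera it gives the pose at the moment of the call.
- env.sign_off(): hands the job in; it is judged then, once.
The state is a dict: "time_s": time; "qpos": joint angles; "joint_velocities": joint speeds; "effort": joint torques, N m; "tool_pos": TCP position; "tool_rot": TCP orientation; "force": force on the tool from outside, world axes, zero at the start; "wrist_torque": the same for the moment, N m; "grip_width": finger opening in m; "grasp_force": force on a finger pad.
Only numpy, scipy, OpenCV 4.12 (cv2) and the standard library are available. Lean on these libraries where they do the work, as an engineer would, in place of code of your own. Each camera call takes 0.05 s, during which the arm holds its last target. There are 200 camera calls.

TASK

Tidy the three glass petri dishes into one neat, straight pile: leave the dish that stands on the square cork mat there, and set the two others from the table on top of it, each squarely over the one below. Keep the dishes level so that nothing spills, and set them down gently rather than letting them drop (the white porcelain bowl is not one of them).

Things in the scene. Friction and masses are not known exactly. Their poses are not given: they have to be found in the camera images.
- dish_a: A glass petri dish with a few blue crystals in it, a flat round disc 60 mm across and 14 mm high with upright sides, about 60 g; grip it by the sides. The mouth counts as closed: another dish set on it rests on the rim, 14 mm up, and nothing sinks in. It stands on the bare table. Origin: centre of the underside; z points up; being round, its yaw does not matter.
- dish_b: A glass petri dish with a few blue crystals in it, a flat round disc 60 mm across and 14 mm high with upright sides, about 60 g; grip it by the sides. The mouth counts as closed: another dish set on it rests on the rim, 14 mm up, and nothing sinks in. It stands on the bare table; the same as dish_a, and either may go on first. Origin: centre of the underside; z points up; being round, its yaw does not matter.
- dish_base: A glass petri dish with a few blue crystals in it, a flat round disc 60 mm across and 14 mm high with upright sides, about 60 g; grip it by the sides. The mouth counts as closed: another dish set on it rests on the rim, 14 mm up, and nothing sinks in. It stands near the middle of the cork mat and is the bottom of the pile (stays where it is). Origin: centre of the underside; z points up; being round, its yaw does not matter.
- cork_mat: A square mat of brown cork, 100 x 100 mm and 4 mm thick, fixed flat on the table. Origin: centre of its underside, at table height; its top is 4 mm higher; x and y run parallel to its edges.
Not all that is in view belongs to the job. Several things look just like the cork_mat: the one meant starts farthest to the robot's right. What is shaped like the dish_b but red is not meant.

How it is judged:
By the outcome, as a careful person would: the job done as asked, in the order asked, and still so for the second after the job is handed in, with the robot touching nothing.
It also fails if it takes over 51 s, if anything falls off the work surface, if the arm or the gripper's body presses on something with over 40 N, if the wrist force passes 120 N, or if a joint passes its speed limit or range.

## Working session

There is one attempt and no reset: what is moved stays moved. The work goes in short steps, Python scripts to look and compute and a tool call to move; the robot and the scene stay as the last step left them, time stands still between calls to the robot, and variables do not carry over. Pictures are saved under pics/ and viewed, at most 13 in all, crops included, and the job is handed in when it is done.

Besides the shell and the picture viewer there is one more tool, called as a command line: name --argument value ..., lists and objects as JSON in quotes. drive_tool: Moves the arm, as the interface text tells. Its arguments: {"type":"object","properties":{"moves":{"type":"array"},"newtons":{"type":"number"}},"required":["moves"]}

```bash
mkdir -p pics; ls; python3 - <<'E'
from cell import env
import cv2,numpy as np
o=env.get_obs();print(o['time_s'],o['tool_pos'],o['tool_rot'],o['grip_width'])
for n in("scene","side"):
    p,d=env.read_camera(n);c=env.get_calibration(n)
    print(n,c['fx'],c['cx'],c['cy'],np.round(c['T'],3).tolist())
    cv2.imwrite(f'pics/{n}1.png',p);np.save(f'{n}_d.npy',d)
E
```

```text
pics
0.0 [ 0.18551348 -0.62242481  0.24343938] [-1.79887360e+02  5.26469692e-03  1.66021284e+01] 0.08690022035457812
scene 408.74401412430905 255.09714835032378 190.07028051382395 [[0.852, -0.407, 0.329, 0.206], [-0.523, -0.667, 0.531, -0.499], [0.003, -0.624, -0.781, 0.77], [0.0, 0.0, 0.0, 1.0]]
side 378.35646293775795 257.9267123108557 193.25424597056823 [[0.999, -0.038, 0.029, 0.473], [-0.042, -0.399, 0.916, -0.79], [-0.023, -0.916, -0.401, 0.403], [0.0, 0.0, 0.0, 1.0]]
```

View both.

View pics/scene1.png

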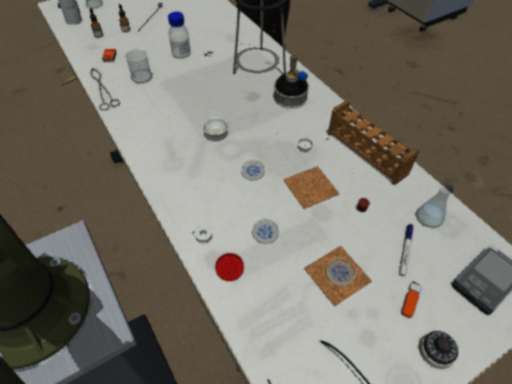

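View pics/side1.png

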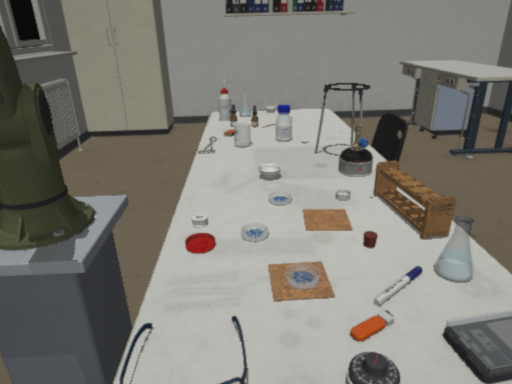

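Scene picture: blue-crystal dishes are at (253,170) and (265,231) on the table, and at (340,272) on the right-hand mat. Look-alikes are the red dish at (229,267), the porcelain bowl at (215,130), the small rings at (203,235) and (305,145), and the empty mat at (311,187). I choose dish_a (253,170), dish_b (265,231) and the base on the mat at (337,274), which is farthest right (most negative y).

```bash
cat > h.py <<'E'
import numpy as np,cv2
def world(p,c,z):
    p=np.atleast_2d(np.asarray(p,float));T=c['T']
    r=np.c_[(p[:,0]-c['cx'])/c['fx'],(p[:,1]-c['cy'])/c['fy'],np.ones(len(p))]@T[:3,:3].T
    return T[:3,3]+r*((z-T[2,3])/r[:,2])[:,None]
def cloud(d,c):
    v,u=np.mgrid[:d.shape[0],:d.shape[1]];T=c['T']
    P=np.stack([(u-c['cx'])/c['fx']*d,(v-c['cy'])/c['fy']*d,d],-1)
    W=P@T[:3,:3].T+T[:3,3];W[d<=0]=np.nan;return W
def blue(p,hmin=95):
    h=cv2.cvtColor(p,cv2.COLOR_BGR2HSV)
    return cv2.inRange(h,(hmin,50,40),(130,255,255))
E
python3 - <<'E'
from h import *
from cell import env
seeds={'scene':[(253,170),(265,231),(340,272)],'side':[(280,198),(255,232),(302,277)]}
for n in seeds:
    p=cv2.imread(f'pics/{n}1.png');c=env.get_calibration(n);W=cloud(np.load(n+'_d.npy'),c);b=blue(p)
    for (u,v),zt in zip(seeds[n],(0,0,.004)):
        s=np.s_[v-18:v+18,u-24:u+24]
        w=W[s].reshape(-1,3);k=w[(w[:,2]>zt+.007)&(w[:,2]<zt+.03)]
        ys,xs=np.nonzero(b[s])
        bc=world((xs.mean()+u-24,ys.mean()+v-18),c,zt+.005)[0] if len(xs) else None
        r=cv2.minEnclosingCircle(k[:,:2].astype(np.float32)) if len(k) else None
        print(n,(u,v),'depth',len(k),np.round(k.mean(0),4),r,'blue',len(xs),bc,'zmed',np.nanmedian(w[:,2]))
    if n=='scene':
        h=cv2.cvtColor(p,cv2.COLOR_BGR2HSV);m=cv2.inRange(h,(5,80,60),(20,255,255))
        for q in cv2.findContours(m,0,2)[0]:
            if cv2.contourArea(q)>800: a=cv2.minAreaRect(world(q[:,0],c,.004)[:,:2].astype(np.float32));print('mat',a)
    cv2.imwrite('pics/c_%s.png'%n,cv2.resize(p[150:310,170:380],None,fx=3.5,fy=3.5))
E
```

```text
scene (253, 170) depth 113 [0.5541 0.0761 0.0111] ((0.5562723875045776, 0.07774455845355988), 0.0321328267455101) blue 89 [0.55640062 0.07904603 0.005     ] zmed -0.00039199533708389467
scene (265, 231) depth 119 [ 0.4856 -0.0915  0.0114] ((0.4860951602458954, -0.0913856029510498), 0.03095664642751217) blue 123 [ 0.48415119 -0.08985477  0.005     ] zmed -0.0001405604623035961
scene (340, 272) depth 146 [ 0.5624 -0.2572  0.0154] ((0.5620589256286621, -0.25749561190605164), 0.03082849271595478) blue 77 [ 0.56195817 -0.25623535  0.009     ] zmed 0.004287308372545873
mat ((0.23517552018165588, -0.2183714509010315), (0.09923242032527924, 0.23741593956947327), 3.1757781505584717)
mat ((0.5563103556632996, -0.2550034821033478), (0.09870998561382294, 0.09828205406665802), 1.5018430948257446)
mat ((0.6488417387008667, -0.03740992024540901), (0.09877611696720123, 0.09813366830348969), 85.1393051147461)
mat ((0.14713183045387268, 0.4236682653427124), (0.28554826974868774, 1.221227765083313), 0.1190604493021965)
mat ((1.0823198556900024, 0.1877281367778778), (0.906980574131012, 0.7415051460266113), 37.06679916381836)
side (280, 198) depth 143 [0.5552 0.0792 0.0113] ((0.5559206008911133, 0.07968185096979141), 0.03258439153432846) blue 50 [0.55660197 0.08174472 0.005     ] zmed 0.0005742929601506019
side (255, 232) depth 188 [ 0.4843 -0.0892  0.0114] ((0.4861529469490051, -0.08815449476242065), 0.031572479754686356) blue 83 [ 0.48604828 -0.0878011   0.005     ] zmed 0.0004609014067235573
side (302, 277) depth 287 [ 0.562  -0.2566  0.0154] ((0.5620355010032654, -0.2549799382686615), 0.03154871240258217) blue 117 [ 0.56262555 -0.25474423  0.009     ] zmed 0.005117481637220533
```

View pics/c_scene.png

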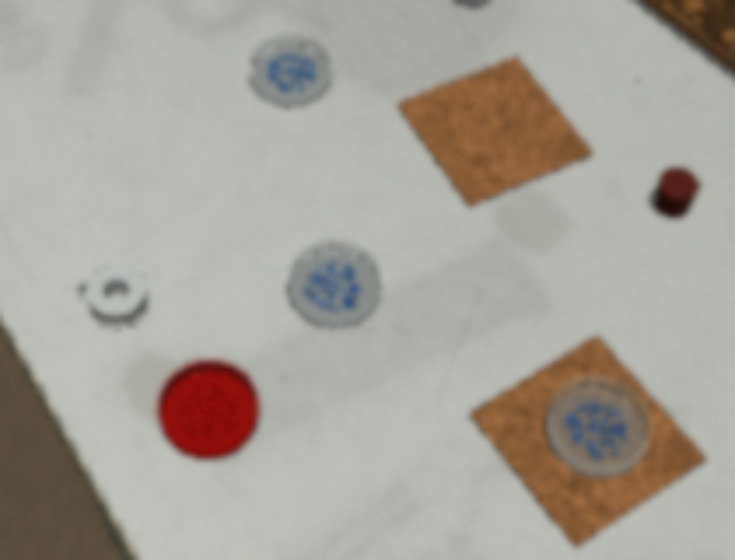

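The crop confirms the choice: two blue-crystal dishes on the bare table at crop (290,72) and (333,285), and the base on the right-hand mat at (598,428). The red one is a decoy. I'll turn yaw to 0 and move to a viewpoint near the base.

drive_tool --moves '[[[0,0,0],[0,0,0.0966],0],[[0,0,0],[0,0,0.0966],0],[[0,0,0],[0,0,0.0966],0],[[24,-28,0],[0,0,0],0],[[24,-28,0],[0,0,0],0],[[24,-28,0],[0,0,0],0],[[24,-28,0],[0,0,0],0],[[24,-28,0],[0,0,0],0],[[24,-28,0],[0,0,0],0],[[24,-28,0],[0,0,0],0],[[24,-28,0],[0,0,0],0],[[24,-28,0],[0,0,0],0]]' --newtons 15

```text
time_s: 1.1
tool_pos: [0.4024, -0.3692, 0.2443]
tool_rot: [-180.0, 0.0, -0.0]
force: [0.4, -0.0, 0.8]
grip_width: 0.0875
grasp_force: 0.0
```

drive_tool --moves '[[[21,-31,0],[0,0,0],0],[[21,-31,0],[0,0,0],0],[[21,-31,0],[0,0,0],0],[[21,-31,0],[0,0,0],0],[[21,-31,0],[0,0,0],0],[[21,-31,0],[0,0,0],0],[[0,0,0],[0,0,0],0],[[0,0,0],[0,0,0],0]]'

```text
time_s: 1.77
tool_pos: [0.5287, -0.1818, 0.2441]
tool_rot: [-179.9, 0.0, 0.3]
force: [-0.8, -1.3, -0.8]
grip_width: 0.0869
grasp_force: 0.0
```

```bash
python3 - <<'E'
from cell import env
import cv2,numpy as np
c=env.get_calibration("wrist");p,d=env.read_camera("wrist")
o=env.get_obs();print(o['time_s'],o['tool_pos'],o['tool_rot'])
print(c['fx'],np.round(c['T'],3).tolist())
cv2.imwrite('pics/w1.png',p);np.save('w1.npy',d);np.savez('w1c.npz',**c)
E
```

```text
1.8167 [ 0.52763534 -0.18436269  0.24404386] [1.79991840e+02 6.55718399e-02 1.12515530e-01]
285.29289474615007 [[0.007, -0.966, -0.257, 0.599], [-1.0, -0.007, 0.001, -0.182], [-0.003, 0.257, -0.966, 0.385], [0.0, 0.0, 0.0, 1.0]]
```

View pics/w1.png

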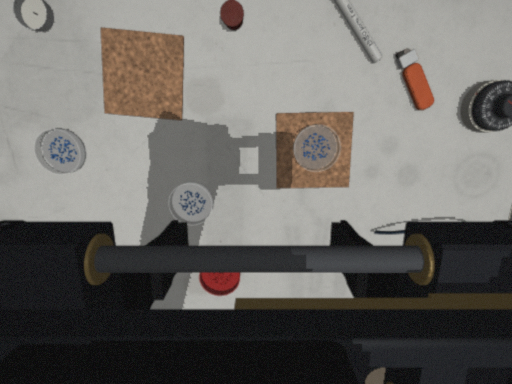

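The wrist view shows all three dishes: a (60,150), b (191,202) and the base (316,147). The red dish is at (220,278).

```bash
cat >> h.py <<'E'
def circ(p,d,c,uv,zt,R=30,zlo=.008):
    """Rim outline from depth: circle (x,y,r), and blue-crystal centroid as a check."""
    u,v=uv;W=cloud(d,c);m=((W[...,2]>zt+zlo)&(W[...,2]<zt+.03)).astype(np.uint8)
    k=np.zeros_like(m);cv2.circle(k,uv,R,1,-1);m&=k
    ys,xs=np.nonzero(m);w=world(np.c_[xs,ys],c,zt+.014)
    e=cv2.minEnclosingCircle(w[:,:2].astype(np.float32))
    ys,xs=np.nonzero(blue(p)&k*255);b=world((xs.mean(),ys.mean()),c,zt+.004)[0]
    q=cv2.convexHull(np.argwhere(m)[:,::-1].astype(np.int32));el=cv2.fitEllipse(q)
    ec=world(el[0],c,zt+.014)[0]
    return np.round([*e[0],e[1]],4),'ell',np.round(ec[:2],4),np.round(el[1],1),'blue',np.round(b[:2],4),len(w)
E
python3 - <<'E'
from h import *
c=dict(np.load('w1c.npz'));p=cv2.imread('pics/w1.png');d=np.load('w1.npy')
for n,uv,z in(('a',(61,151),0),('b',(191,202),0),('base',(316,147),.004)):print(n,*circ(p,d,c,uv,z))
print('red',world((220,278),c,.014))
h=cv2.cvtColor(p,cv2.COLOR_BGR2HSV);m=cv2.inRange(h,(5,80,60),(20,255,255))
E
```

```text
a [0.5549 0.0792 0.0324] ell [0.556  0.0793] [44.5 52.2] blue [0.5558 0.0813] 484
b [ 0.486  -0.0882  0.0311] ell [ 0.4864 -0.0882] [42.9 44.8] blue [ 0.4863 -0.0887] 267
base [ 0.562  -0.2541  0.0304] ell [ 0.5629 -0.2542] [46.4 48.2] blue [ 0.5627 -0.2543] 252
red [[ 0.37314264 -0.12540071  0.014     ]]
```

drive_tool --moves '[[[-10.4,-24,30],[0,0,0],0],[[-10.4,-24,30],[0,0,0],0],[[-10.4,-24,30],[0,0,0],0],[[-10.4,-24,30],[0,0,0],0],[[0,0,25],[0,0,0],0],[[0,0,15],[0,0,0],0],[[0,0,5],[0,0,0],0],[[0,0,0],[0,0,0],0],[[0,0,0],[0,0,0],0]]'

```text
time_s: 2.57
tool_pos: [0.4864, -0.0903, 0.0801]
tool_rot: [180.0, -0.0, -0.1]
force: [0.5, 0.5, -0.8]
grip_width: 0.0868
grasp_force: 0.0
```

```bash
python3 - <<'E'
from cell import env
import cv2,numpy as np
c=env.get_calibration("wrist");p,d=env.read_camera("wrist")
for i in range(2):
    o=env.get_obs();print(o['time_s'],o['tool_pos'],o['tool_rot'],o['force'])
    env.read_camera("wrist")
cv2.imwrite('pics/w2.png',p);np.save('w2.npy',d);np.savez('w2c.npz',**c)
E
```

```text
2.6167 [ 0.48696421 -0.0901886   0.08067068] [ 1.79957268e+02 -1.03492909e-01 -1.13631607e-01] [-0.57340545  1.07332301 -0.29140368]
2.6667 [ 0.48716856 -0.08996675  0.08086445] [ 1.79953048e+02 -1.31377201e-01 -8.95453750e-02] [ 0.05284771 -0.39336783 -0.71348981]
```

View pics/w2.png

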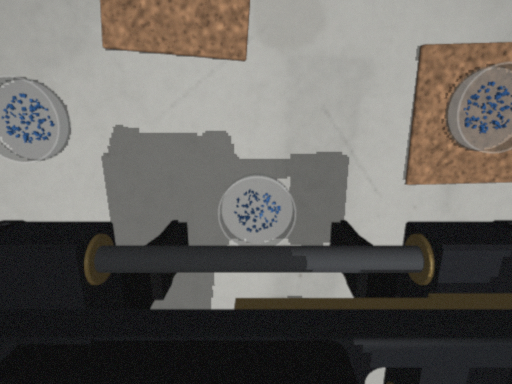

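The dish is centred between the fingers, at (257,212). I'll measure the offset.

```bash
python3 - <<'E'
from h import *
c=dict(np.load('w2c.npz'));p=cv2.imread('pics/w2.png');d=np.load('w2.npy')
print(c['T'][:3,3])
for n,uv,z in(('b',(257,212),0),('base',(487,108),.004)):print(n,*circ(p,d,c,uv,z,R=46))
W=cloud(d,c);print('table z',np.nanmedian(W[20:120,300:380,2]))
print(world([(218,212),(296,212),(257,177),(257,245)],c,.014))
E
```

```text
[ 0.55627043 -0.09039669  0.22105447]
b [ 0.486  -0.0881  0.0306] ell [ 0.4867 -0.0882] [76.2 78.1] blue [ 0.4856 -0.0902] 675
base [ 0.5612 -0.2504  0.0301] ell [ 0.5626 -0.2503] [80.7 95.4] blue [ 0.5629 -0.2539] 826
table z 0.0003294120851506238
[[ 0.48747849 -0.0588933   0.014     ]
 [ 0.48740696 -0.11843362  0.014     ]
 [ 0.51464449 -0.08875569  0.014     ]
 [ 0.46009841 -0.08858078  0.014     ]]
```

drive_tool --moves '[[[0,-1,20],[0,0,0],0],[[0,0,20],[0,0,0],0],[[0,0,10],[0,0,0],0.1],[[0,0,5],[0,0,0],0.15],[[0,0,0],[0,0,0],0.25],[[0,0,0],[0,0,0],0.4],[[0,0,0],[0,0,0],0.45],[[0,0,0],[0,0,0],0.45],[[0,0,0],[0,0,0],0.45],[[0,0,0],[0,0,0],0.45]]' --newtons 15

```text
time_s: 3.55
tool_pos: [0.4871, -0.0881, 0.0255]
tool_rot: [180.0, -0.1, -0.0]
force: [0.1, -0.4, 3.6]
grip_width: 0.0593
grasp_force: 15.0
```

drive_tool --moves '[[[0,0,-5],[0,0,0],0.45],[[0,0,-15],[0,0,0],0.45],[[0,0,-25],[0,0,0],0.45],[[5,10,-25],[0,0,0],0.45],[[12,26,-15],[0,0,0],0.45],[[15,34,0],[0,0,0],0.45],[[15,34,0],[0,0,0],0.45],[[15,34,0],[0,0,0],0.45],[[9,20,0],[0,0,0],0.45],[[4,8,0],[0,0,0],0.45],[[0,0,0],[0,0,0],0.45],[[0,0,0],[0,0,0],0.45]]'

```text
time_s: 4.55
tool_pos: [0.5607, -0.2525, 0.1091]
tool_rot: [-179.9, 0.1, 0.0]
force: [-0.4, 0.3, -0.3]
grip_width: 0.0588
grasp_force: 15.0
```

```bash
python3 - <<'E'
from cell import env
import cv2,numpy as np
c=env.get_calibration("wrist");p,d=env.read_camera("wrist")
for i in range(2):
    o=env.get_obs();print(o['time_s'],o['tool_pos'],o['tool_rot'],o['force'],o['grip_width'],o['grasp_force'])
    env.read_camera("wrist")
cv2.imwrite('pics/w3.png',p);np.save('w3.npy',d);np.savez('w3c.npz',**c)
for n in ('side','scene'):
    q,dd=env.read_camera(n);cv2.imwrite(f'pics/{n}3.png',q);np.save(f'{n}3.npy',dd)
E
```

```text
4.6 [ 0.56075728 -0.25158527  0.10929884] [-1.79907380e+02  5.83655192e-02  1.18412113e-01] [ 0.46356609  0.01649029 -0.3179967 ] 0.05915749626454435 14.997372908328543
4.65 [ 0.56085618 -0.25131726  0.10946452] [-1.79924564e+02  4.40582130e-02  1.56311642e-01] [-0.448635    0.60012784  0.22916872] 0.05924714756848052 14.997362795256777
```

View pics/w3.png

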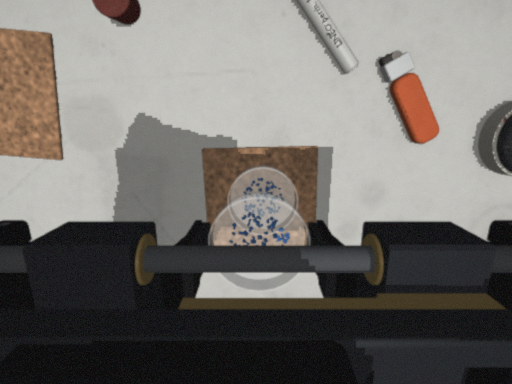

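The held dish is at (260,243) with radius about 50 px. The base's rim shows behind it, centred near (263,201).

```bash
cat >> h.py <<'E'
from scipy.optimize import least_squares
def rimfit(p,c,uv,rpx,z,a0,a1):
    """Edge points searched along rays from uv between image angles a0..a1 (deg, 270=up); circle of r=30 mm fitted on plane z."""
    g=cv2.GaussianBlur(cv2.cvtColor(p,cv2.COLOR_BGR2GRAY),(3,3),0).astype(np.float32)
    P=[]
    for a in np.deg2rad(np.arange(a0,a1,4)):
        r=np.arange(.82*rpx,1.2*rpx,.5);x=uv[0]+r*np.cos(a);y=uv[1]+r*np.sin(a)
        s=cv2.remap(g,x.astype(np.float32)[None],y.astype(np.float32)[None],1)[0]
        k=np.argmax(np.abs(np.gradient(s))[2:-2])+2;P.append((x[k],y[k]))
    w=world(P,c,z)[:,:2]
    f=least_squares(lambda q:np.hypot(*(w-q[:2]).T)-q[2],[*w.mean(0),.03],loss='soft_l1',f_scale=.0008)
    g=least_squares(lambda q:np.hypot(*(w-q).T)-.03,f.x[:2],loss='soft_l1',f_scale=.0008)
    return np.round(f.x,4),np.round(g.x,4),np.round(np.median(abs(g.fun)),5)
E
python3 - <<'E'
from h import *
from cell import env
c=dict(np.load('w3c.npz'));p=cv2.imread('pics/w3.png');d=np.load('w3.npy');W=cloud(d,c)
print('cam',c['T'][:3,3],'held z',np.nanmedian(W[225:240,225:295,2]),'base z',np.nanmedian(W[172:190,250:275,2]))
print('held',rimfit(p,c,(260,243),50,.098,200,340),rimfit(p,c,(260,243),50,.098,45,135))
print('base',rimfit(p,c,(263,201),34,.018,185,355))
for n,uv in(('side',(302,277)),('scene',(340,272))):
    q=cv2.imread(f'pics/{n}1.png');print(n,'base before',circ(q,np.load(n+'_d.npy'),env.get_calibration(n),uv,.004,24))
    q=cv2.imread(f'pics/{n}3.png');W=cloud(np.load(n+'3.npy'),env.get_calibration(n))
    m=(W[...,2]>.075)&(W[...,2]<.104)&(np.hypot(W[...,0]-.561,W[...,1]+.254)<.04);w=W[m]
    print(len(w),w.mean(0) if len(w) else 0, cv2.minEnclosingCircle(w[:,:2].astype(np.float32)))
m=(W[...,2]>.09)&0 if 0 else None
W=cloud(d,c);m=((W[...,2]>.07)&(W[...,2]<.104)).astype(np.uint8);m[250:]=0
w=W[m>0];w=w[(abs(w[:,1]+.2525)<.036)];print('held depth',len(w),np.percentile(w,[1,99],axis=0))
m=((W[...,2]>.011)&(W[...,2]<.03));w=W[m];w=w[np.hypot(w[:,0]-.562,w[:,1]+.2545)<.036];print('base depth',len(w),np.percentile(w,[1,99],axis=0))
E
```

```text
cam [ 0.63081716 -0.25267386  0.24994974] held z 0.08616910851356495 base z 0.006585984427108171
held (array([ 0.5614, -0.2521,  0.0288]), array([ 0.5598, -0.2521]), np.float64(0.00039)) (array([ 0.5424, -0.2523,  0.0183]), array([ 0.5553, -0.2481]), np.float64(0.00203))
base (array([ 0.5625, -0.255 ,  0.0301]), array([ 0.5626, -0.255 ]), np.float64(0.00022))
side base before (array([ 0.5614, -0.2586,  0.0341]), 'ell', array([ 0.5613, -0.2598]), array([24. , 35.9]), 'blue', array([ 0.5629, -0.2534]), 255)
539 [ 0.55483375 -0.25905566  0.09205295] ((0.5591579675674438, -0.25587892532348633), 0.03594338893890381)
scene base before (array([ 0.5609, -0.2586,  0.0315]), 'ell', array([ 0.5607, -0.2588]), array([26.7, 30.4]), 'blue', array([ 0.5624, -0.2559]), 131)
592 [ 0.55467098 -0.250338    0.08909609] ((0.553090512752533, -0.25396478176116943), 0.038663510233163834)
held depth 4755 [[ 0.55440913 -0.28617045  0.08468368]
 [ 0.58878129 -0.21863406  0.10203582]]
base depth 282 [[ 0.55852908 -0.28428635  0.01114664]
 [ 0.59203809 -0.22521584  0.02008268]]
```

drive_tool --moves '[[[2.5,2.6,12],[0,0,0],0.45],[[0,0,18],[0,0,0],0.45],[[0,0,16],[0,0,0],0.45],[[0,0,8],[0,0,0],0.45],[[0,0,0],[0,0,0],0.45],[[0,0,0],[0,0,0],0.45]]'

```text
time_s: 5.3
tool_pos: [0.5634, -0.2562, 0.055]
tool_rot: [-180.0, 0.1, 0.0]
force: [0.1, -0.2, -0.2]
grip_width: 0.0589
grasp_force: 15.0
```

```bash
python3 - <<'E'
from cell import env
from h import *
P=[]
c=env.get_calibration("wrist");p,d=env.read_camera("wrist")
for i in range(2):
    o=env.get_obs();print(o['time_s'],o['tool_pos'],o['force'],o['grip_width']);s,sd=env.read_camera("side")
cv2.imwrite('pics/w4.png',p);np.save('w4.npy',d);np.savez('w4c.npz',**c)
im=np.hstack([cv2.resize(p[130:300,150:370],None,fx=2,fy=2,interpolation=2),cv2.resize(s[215:300,240:365],(360,340),interpolation=2)])
cv2.imwrite('pics/w4c.png',im)
z=o['tool_pos'][2]-.0115
W=cloud(d,c);w=W[:250].reshape(-1,3)
for n,lo,hi in(('held',.024,z+.006),('base',.011,.021)):
    k=w[(w[:,2]>lo)&(w[:,2]<hi)];k=k[np.hypot(k[:,0]-.5625,k[:,1]+.2548)<.036];print(n,len(k),np.percentile(k,[1,99],axis=0).round(4).tolist())
E
```

```text
5.35 [ 0.56407173 -0.25648053  0.05593713] [ 0.69279833 -0.37854458 -0.64159653] 0.05874094731981038
5.4 [ 0.5643974  -0.2566267   0.05641203] [ 0.53991427  0.29759539 -0.39427648] 0.05909043512877644
held 4702 [[0.5571, -0.287, 0.0304], [0.5915, -0.2225, 0.0485]]
base 371 [[0.5715, -0.2804, 0.0111], [0.5921, -0.227, 0.0199]]
```

View pics/w4c.png

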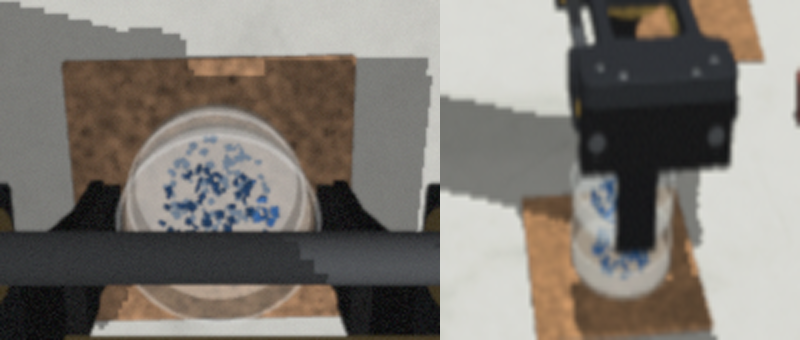

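The wrist crop shows the held rim (top edge at crop (215,127)) inside the base rim outline (top edge at (215,107)). The side crop shows it level above the base.

```bash
python3 - <<'E'
from h import *
c=dict(np.load('w4c.npz'));p=cv2.imread('pics/w4.png');d=np.load('w4.npy')
from cell import env
T=c['T']
def px(q):
    x=(np.asarray(q)-T[:3,3])@T[:3,:3];return x[0]/x[2]*c['fx']+c['cx'],x[1]/x[2]*c['fy']+c['cy']
for z in (.018,.0305,.0445):print(z,[np.round(px((.5625+a,-.255+b,z)),1).tolist() for a,b in((0,0),(.03,0),(0,.03),(0,-.03),(-.03,0))])
g=cv2.GaussianBlur(cv2.cvtColor(p,cv2.COLOR_BGR2GRAY),(3,3),0)
for u in(250,258,266):print(u,dict(zip(range(176,202),g[176:202,u].tolist())))
for v in(225,232):print(v,'L',dict(zip(range(202,222),g[v,202:222].tolist())),'R',dict(zip(range(300,320),g[v,300:320].tolist())))
E
```

```text
0.018 [[257.4, 228.5], [257.4, 184.6], [212.4, 228.4], [302.4, 228.6], [257.4, 269.0]]
0.0305 [[257.3, 236.0], [257.3, 189.3], [209.2, 235.9], [305.4, 236.1], [257.3, 278.8]]
0.0445 [[257.1, 245.7], [257.1, 195.4], [205.1, 245.6], [309.1, 245.8], [257.1, 291.4]]
250 {176: 84, 177: 89, 178: 93, 179: 94, 180: 94, 181: 93, 182: 95, 183: 102, 184: 119, 185: 140, 186: 156, 187: 160, 188: 152, 189: 143, 190: 138, 191: 135, 192: 132, 193: 133, 194: 142, 195: 153, 196: 163, 197: 172, 198: 178, 199: 176, 200: 170, 201: 168}
258 {176: 86, 177: 86, 178: 84, 179: 82, 180: 80, 181: 83, 182: 91, 183: 108, 184: 130, 185: 149, 186: 160, 187: 158, 188: 150, 189: 145, 190: 142, 191: 137, 192: 135, 193: 142, 194: 154, 195: 163, 196: 171, 197: 174, 198: 167, 199: 157, 200: 154, 201: 160}
266 {176: 81, 177: 79, 178: 74, 179: 70, 180: 69, 181: 71, 182: 78, 183: 90, 184: 112, 185: 136, 186: 155, 187: 163, 188: 157, 189: 145, 190: 138, 191: 135, 192: 133, 193: 136, 194: 146, 195: 156, 196: 165, 197: 174, 198: 180, 199: 178, 200: 170, 201: 161}
225 L {202: 19, 203: 18, 204: 19, 205: 21, 206: 21, 207: 22, 208: 24, 209: 33, 210: 58, 211: 94, 212: 125, 213: 146, 214: 152, 215: 146, 216: 142, 217: 149, 218: 162, 219: 169, 220: 171, 221: 171} R {300: 139, 301: 150, 302: 151, 303: 138, 304: 127, 305: 121, 306: 107, 307: 80, 308: 48, 309: 26, 310: 21, 311: 22, 312: 20, 313: 20, 314: 21, 315: 20, 316: 19, 317: 18, 318: 18, 319: 18}
232 L {202: 20, 203: 21, 204: 21, 205: 19, 206: 19, 207: 27, 208: 49, 209: 81, 210: 101, 211: 104, 212: 114, 213: 140, 214: 156, 215: 152, 216: 142, 217: 137, 218: 142, 219: 153, 220: 162, 221: 165} R {300: 145, 301: 158, 302: 160, 303: 149, 304: 131, 305: 111, 306: 102, 307: 103, 308: 94, 309: 67, 310: 39, 311: 24, 312: 22, 313: 22, 314: 22, 315: 25, 316: 25, 317: 22, 318: 22, 319: 22}
```

drive_tool --moves '[[[-0.2,-0.3,4],[0,0,0],0.45],[[0,0,3],[0,0,0],0.45],[[0,0,2],[0,0,0],0.45],[[0,0,1],[0,0,0],0.45],[[0,0,0.5],[0,0,0],0.45],[[0,0,0],[0,0,0],0.45]]'

```text
time_s: 5.95
tool_pos: [0.5633, -0.2562, 0.0449]
tool_rot: [-180.0, 0.0, 0.0]
force: [0.1, 0.4, -0.2]
grip_width: 0.0588
grasp_force: 15.0
```

drive_tool --moves '[[[0,0,0.5],[0,0,0],0.45],[[0,0,0],[0,0,0],0.45]]'

```text
time_s: 6.12
tool_pos: [0.5635, -0.2563, 0.0446]
tool_rot: [180.0, -0.0, -0.0]
force: [0.9, 0.6, 0.2]
grip_width: 0.0588
grasp_force: 15.0
```

drive_tool --moves '[[[0,0,0.5],[0,0,0],0.45],[[0,0,0],[0,0,0],0.45]]'

```text
time_s: 6.28
tool_pos: [0.5634, -0.2562, 0.044]
tool_rot: [180.0, 0.0, 0.0]
force: [1.0, 0.1, -0.6]
grip_width: 0.0587
grasp_force: 15.0
```

drive_tool --moves '[[[0,0,0.4],[0,0,0],0.45],[[0,0,0],[0,0,0],0.45],[[0,0,0],[0,0,0],0.45]]'

```text
time_s: 6.53
tool_pos: [0.5635, -0.2563, 0.0437]
tool_rot: [180.0, -0.0, -0.0]
force: [-0.6, -0.9, 0.7]
grip_width: 0.0591
grasp_force: 15.0
```

drive_tool --moves '[[[0,0,0.4],[0,0,0],0.45],[[0,0,0],[0,0,0],0.45],[[0,0,0],[0,0,0],0.45]]'

```text
time_s: 6.78
tool_pos: [0.5635, -0.2563, 0.0436]
tool_rot: [180.0, -0.0, -0.0]
force: [-1.5, 1.1, 3.3]
grip_width: 0.0587
grasp_force: 15.0
```

Contact at about 3 N. I'll open slowly, then rise straight up.

drive_tool --moves '[[[0,0,0],[0,0,0],0.33],[[0,0,0],[0,0,0],0.3],[[0,0,0],[0,0,0],0.25],[[0,0,0],[0,0,0],0.15],[[0,0,0],[0,0,0],0.05],[[0,0,0],[0,0,0],0],[[0,0,0],[0,0,0],0],[[0,0,-5],[0,0,0],0],[[0,0,-20],[0,0,0],0],[[0,0,-30],[0,0,0],0],[[0,0,-20],[0,0,0],0],[[0,0,0],[0,0,0],0]]' --newtons 15

```text
time_s: 7.78
tool_pos: [0.5666, -0.2573, 0.1239]
tool_rot: [179.8, -0.5, 0.0]
force: [1.0, 0.7, 1.3]
grip_width: 0.087
grasp_force: 0.0
```

```bash
python3 - <<'E'
from cell import env
from h import *
c=env.get_calibration("wrist");p,d=env.read_camera("wrist")
o=env.get_obs();print(o['time_s'],o['tool_pos'],o['grip_width'])
cv2.imwrite('pics/w5.png',p);np.save('w5.npy',d);np.savez('w5c.npz',**c)
W=cloud(d,c);w=W[:250].reshape(-1,3)
for n,lo,hi in(('top',.024,.036),('base',.011,.019)):
    k=w[(w[:,2]>lo)&(w[:,2]<hi)];k=k[np.hypot(k[:,0]-.5625,k[:,1]+.2548)<.036];print(n,len(k),np.percentile(k,[1,99],axis=0).round(4).tolist())
T=c['T'];x=(np.array([.5625,-.255,.032])-T[:3,3])@T[:3,:3];print(x[0]/x[2]*c['fx']+c['cx'],x[1]/x[2]*c['fy']+c['cy'],.03/x[2]*c['fx'])
uv=(x[0]/x[2]*c['fx']+c['cx'],x[1]/x[2]*c['fy']+c['cy'])
print(rimfit(p,c,uv,.03/x[2]*c['fx'],.032,185,355))
cv2.imwrite('pics/w5c.png',cv2.resize(p[100:300,130:390],None,fx=3,fy=3,interpolation=2))
E
```

```text
7.8333 [ 0.56539597 -0.25694077  0.12154319] 0.08657624467489435
top 754 [[0.5325, -0.2847, 0.0241], [0.5916, -0.2261, 0.0341]]
base 136 [[0.5356, -0.2789, 0.0113], [0.5921, -0.2272, 0.019]]
256.11368211412326 209.00382093151418 35.054336736389246
(array([ 0.5656, -0.2552,  0.029 ]), array([ 0.5644, -0.2553]), np.float64(0.0007))
```

View pics/w5c.png

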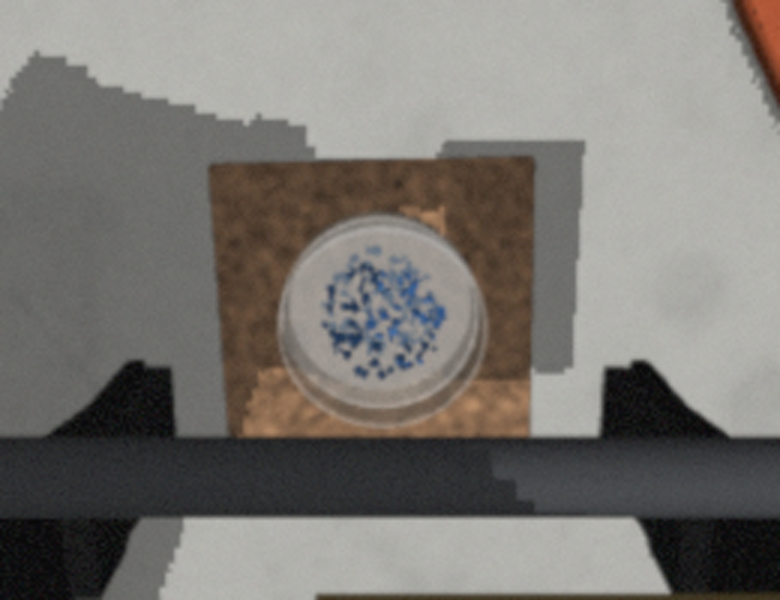

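The second dish sits squarely on the base, with concentric rims at crop (382,320). Next is dish_a.

drive_tool --moves '[[[0,-16,0],[0,0,0],0],[[-1,-30,0],[0,0,0],0],[[-1,-36,0],[0,0,0],0],[[-1,-36,0],[0,0,0],0],[[-1,-36,0],[0,0,0],0],[[-1,-36,0],[0,0,0],0],[[-1,-36,0],[0,0,0],0],[[-1,-36,0],[0,0,0],0],[[-0.5,-34,8],[0,0,0],0],[[0,-26,12],[0,0,0],0],[[0,-14,12],[0,0,0],0],[[0,0,6],[0,0,0],0]]'

```text
time_s: 8.83
tool_pos: [0.5527, 0.0858, 0.0777]
tool_rot: [-179.9, 0.3, 0.5]
force: [-0.7, -0.2, -0.3]
grip_width: 0.0867
grasp_force: 0.0
```

drive_tool --moves '[[[0,0,0],[0,0,0],0],[[0,0,0],[0,0,0],0],[[0,0,0],[0,0,0],0]]'

```text
time_s: 9.08
tool_pos: [0.556, 0.0781, 0.0802]
tool_rot: [180.0, 0.0, -0.1]
force: [0.0, 0.5, 0.7]
grip_width: 0.0869
grasp_force: 0.0
```

```bash
python3 - <<'E'
from cell import env
from h import *
c=env.get_calibration("wrist");p,d=env.read_camera("wrist")
o=env.get_obs();print(o['time_s'],o['tool_pos'],o['tool_rot'],o['grip_width'])
cv2.imwrite('pics/w6.png',p)
T=c['T'];x=(np.array([.556,.0795,.014])-T[:3,3])@T[:3,:3];uv=(int(x[0]/x[2]*c['fx']+c['cx']),int(x[1]/x[2]*c['fy']+c['cy']));print(uv)
print(*circ(p,d,c,uv,0,R=46));print(rimfit(p,c,uv,.03/x[2]*c['fx'],.014,185,355))
E
```

```text
9.1333 [0.55630046 0.07808739 0.0805235 ] [ 1.79958081e+02 -2.54144437e-02 -1.48743227e-01] 0.08677602359411438
(257, 213)
[0.5558 0.0803 0.0307] ell [0.5566 0.0803] [76.2 78. ] blue [0.5566 0.0792] 682
(array([0.5566, 0.0798, 0.0293]), array([0.5558, 0.0798]), np.float64(0.00028))
```

drive_tool --moves '[[[0,-1.5,20],[0,0,0],0],[[0,0,20],[0,0,0],0],[[0,0,10],[0,0,0],0.1],[[0,0,5],[0,0,0],0.15],[[0,0,0],[0,0,0],0.25],[[0,0,0],[0,0,0],0.4],[[0,0,0],[0,0,0],0.45],[[0,0,0],[0,0,0],0.45],[[0,0,0],[0,0,0],0.45],[[0,0,0],[0,0,0],0.45]]' --newtons 15

```text
time_s: 9.97
tool_pos: [0.5568, 0.0813, 0.0263]
tool_rot: [180.0, -0.1, -0.0]
force: [0.5, -1.6, 3.9]
grip_width: 0.0588
grasp_force: 15.0
```

drive_tool --moves '[[[0,0,-5],[0,0,0],0.45],[[0,0,-15],[0,0,0],0.45],[[0,0,-25],[0,0,0],0.45],[[0,8,-25],[0,0,0],0.45],[[0.5,20,-20],[0,0,0],0.45],[[1,32,-5],[0,0,0],0.45],[[1,36,0],[0,0,0],0.45],[[1,36,0],[0,0,0],0.45],[[1,36,0],[0,0,0],0.45],[[1,36,0],[0,0,0],0.45],[[1,36,0],[0,0,0],0.45],[[0,36,0],[0,0,0],0.45]]'

```text
time_s: 10.97
tool_pos: [0.5621, -0.1962, 0.1205]
tool_rot: [180.0, 0.0, 0.0]
force: [0.8, 0.5, -0.3]
grip_width: 0.0589
grasp_force: 15.0
```

drive_tool --moves '[[[0,30,0],[0,0,0],0.45],[[0,20,0],[0,0,0],0.45],[[0,9.5,0],[0,0,0],0.45],[[0,0,0],[0,0,0],0.45],[[0,0,0],[0,0,0],0.45],[[0,0,0],[0,0,0],0.45]]'

```text
time_s: 11.47
tool_pos: [0.5629, -0.2514, 0.1203]
tool_rot: [-179.9, -0.0, 0.2]
force: [-0.5, 0.4, -0.7]
grip_width: 0.0589
grasp_force: 15.0
```

```bash
cat > m.py <<'E'
from cell import env
from h import *
import sys
c=env.get_calibration("wrist");p,d=env.read_camera("wrist")
o=env.get_obs();t=o['tool_pos'];print(o['time_s'],t,o['tool_rot'],o['force'],o['grip_width'])
n=sys.argv[1];cv2.imwrite(f'pics/{n}.png',p);np.save(n+'.npy',d)
T=c['T']
def pr(q):
    x=(np.array(q)-T[:3,3])@T[:3,:3];return (x[0]/x[2]*c['fx']+c['cx'],x[1]/x[2]*c['fy']+c['cy']),.03/x[2]*c['fx']
for nm,q in(('held',(t[0],t[1],t[2]-.012)),('pile',(.5625,-.255,.032))):
    uv,r=pr(q);print(nm,np.round(uv,1),round(r,1),rimfit(p,c,uv,r,q[2],195,345))
W=cloud(d,c);w=W[:250].reshape(-1,3)
for nm,lo,hi in(('held',t[2]-.02,t[2]-.006),('pile',.024,.036),('base',.011,.019)):
    k=w[(w[:,2]>lo)&(w[:,2]<hi)];k=k[np.hypot(k[:,0]-.5625,k[:,1]+.2548)<.036];print(nm,len(k),np.percentile(k,[1,99],axis=0).round(4).tolist())
cv2.imwrite(f'pics/{n}c.png',cv2.resize(p[120:300,150:370],None,fx=3.3,fy=3.3,interpolation=2))
E
python3 m.py w7
```

```text
11.5167 [ 0.56298885 -0.25134975  0.12033033] [-1.79932017e+02 -6.23635143e-03  2.01017446e-01] [-0.38478728 -0.07406859 -0.52803348] 0.058882599519445335
held [259.2 243.1] 51.7 (array([ 0.564 , -0.2512,  0.0288]), array([ 0.5624, -0.2512]), np.float64(0.00053))
pile [263.7 205.3] 35.7 (array([ 0.5666, -0.255 ,  0.0283]), array([ 0.5645, -0.2551]), np.float64(0.00072))
held 941 [[0.5607, -0.2881, 0.1006], [0.5914, -0.2208, 0.114]]
pile 269 [[0.5591, -0.2854, 0.0242], [0.5918, -0.2275, 0.0342]]
base 119 [[0.5671, -0.2802, 0.0114], [0.592, -0.2264, 0.0189]]
```

View pics/w7c.png

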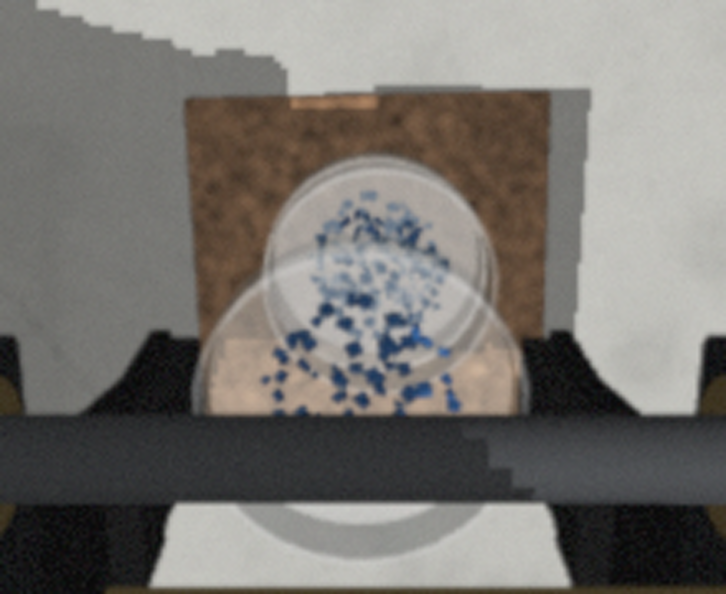

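The held dish is at crop (360,406) and the pile rim at about (381,275), so it still needs a shift of about 4 mm towards -y. I'll measure this from the outer edges.

```bash
python3 - <<'E'
from h import *
def outer(p,c,uv,r,z,angs):
    g=cv2.GaussianBlur(cv2.cvtColor(p,cv2.COLOR_BGR2GRAY),(3,3),0).astype(np.float32);P=[]
    for a in np.deg2rad(angs):
        R=np.arange(1.2*r,.85*r,-.25);x=uv[0]+R*np.cos(a);y=uv[1]+R*np.sin(a)
        s=cv2.remap(g,x.astype(np.float32)[None],y.astype(np.float32)[None],1)[0]
        b=s[:8].mean();k=np.argmax(s>b+28)
        P.append((x[k],y[k]))
    w=world(P,c,z)[:,:2]
    f=least_squares(lambda q:np.hypot(*(w-q).T)-.03,[.5625,-.255],loss='soft_l1',f_scale=.0005)
    return f.x.round(4),np.round(f.fun*1e3,1).tolist()
c=dict(np.load('w5c.npz'));p=cv2.imread('pics/w5.png')
print('w5 rim sides+low',outer(p,c,(256.5,208),35,.032,[*range(-10,35,5),*range(145,190,5)]))
print('w5 rim all low',outer(p,c,(256.5,208),35,.032,[*range(0,181,10)]))
print('w5 base',outer(p,c,(256.5,200),33,.018,[*range(215,330,8)]))
c=dict(np.load('w3c.npz'));p=cv2.imread('pics/w3.png');print('w3 base',outer(p,c,(263,201),34,.018,[*range(190,355,8)]))
c=dict(np.load('w1c.npz'));p=cv2.imread('pics/w1.png');print('w1 base',outer(p,c,(316,147),23,.018,[*range(0,360,15)]))
E
```

```text
w5 rim sides+low (array([ 0.5565, -0.2551]), [2.0, 1.5, 0.7, 0.2, -2.4, -3.4, -4.3, -1.1, 4.2, 3.5, 3.8, 4.1, -5.1, -2.1, -2.4, -0.9, 0.3, 0.4])
w5 rim all low (array([ 0.5558, -0.2554]), [0.6, -2.6, -4.6, 3.7, 3.0, 2.4, 2.0, -0.5, -2.6, -3.1, -2.3, -0.6, 2.1, 2.5, 3.1, 3.8, -4.9, -2.1, 0.7])
w5 base (array([ 0.5633, -0.256 ]), [0.0, -0.3, -0.3, 0.2, 0.1, 0.4, 0.0, -0.3, -0.2, -0.8, 2.6, 4.0, 1.5, -1.4, -1.2])
w3 base (array([ 0.5628, -0.2552]), [-0.3, -0.7, -0.1, 0.2, -0.3, 0.1, -0.2, 0.3, 0.0, 0.1, 0.1, 0.2, 0.2, -0.3, -0.1, 0.4, -0.1, -0.5, -0.3, 0.3, -0.7])
w1 base (array([ 0.5626, -0.2562]), [2.7, 3.0, 3.4, 3.8, 4.0, 4.2, 4.4, 4.6, 5.0, 5.6, 6.3, 2.3, 1.6, 2.4, 0.0, 8.1, 7.5, 6.7, 5.6, 4.6, 3.6, 2.9, 2.5, 2.5])
```

drive_tool --moves '[[[0.2,4,10],[0,0,0],0.45],[[0,0,17],[0,0,0],0.45],[[0,0,15],[0,0,0],0.45],[[0,0,8],[0,0,0],0.45],[[0,0,0],[0,0,0],0.45],[[0,0,0],[0,0,0],0.45],[[0,0,0],[0,0,0],0.45]]'

```text
time_s: 12.1
tool_pos: [0.5633, -0.2581, 0.071]
tool_rot: [180.0, -0.1, 0.0]
force: [-0.0, -0.6, -0.3]
grip_width: 0.0591
grasp_force: 15.0
```

```bash
python3 m.py w8; python3 - <<'E'
from h import *
p=cv2.imread('pics/w8.png');g=cv2.GaussianBlur(cv2.cvtColor(p,cv2.COLOR_BGR2GRAY),(3,3),0)
for u in(250,258,266):print(u,'176:',g[176:204,u].tolist())
for v in(205,215,225,232):print(v,'L200',g[v,200:232].tolist(),'R288',g[v,288:320].tolist())
E
```

```text
12.15 [ 0.56340433 -0.25828499  0.07124948] [ 1.79954039e+02 -9.05783612e-02  2.08802927e-02] [-0.22085689  0.21467966 -0.48956468] 0.05858351339437964
held [259.5 243.2] 51.7 (array([ 0.5706, -0.257 ,  0.0272]), array([ 0.5668, -0.2568]), np.float64(0.00157))
pile [254.6 227.4] 44.6 (array([ 0.5678, -0.2553,  0.0278]), array([ 0.5651, -0.2555]), np.float64(0.00078))
held 941 [[0.5609, -0.2887, 0.0513], [0.5918, -0.2214, 0.0649]]
pile 380 [[0.5678, -0.279, 0.0243], [0.5918, -0.2267, 0.034]]
base 186 [[0.5723, -0.2782, 0.0112], [0.5922, -0.2273, 0.0189]]
250 176: [91, 93, 102, 121, 143, 153, 147, 143, 151, 165, 176, 176, 171, 167, 162, 152, 140, 138, 149, 163, 176, 183, 180, 168, 153, 143, 143, 151]
258 176: [74, 82, 99, 122, 143, 149, 145, 147, 158, 171, 178, 177, 171, 168, 162, 155, 153, 159, 168, 176, 184, 188, 188, 185, 182, 180, 175, 165]
266 176: [74, 78, 83, 94, 114, 137, 150, 149, 148, 155, 167, 176, 176, 170, 164, 158, 155, 157, 163, 168, 175, 183, 182, 175, 169, 165, 159, 148]
205 L200 [79, 79, 80, 82, 85, 86, 83, 79, 75, 75, 79, 86, 90, 90, 91, 97, 112, 128, 140, 155, 166, 
[... 428 characters left out ...]
0, 84, 77, 75, 76, 79, 81, 82, 83, 84, 84, 83, 80, 77, 73, 71, 77, 93, 110]
225 L200 [16, 16, 18, 20, 21, 20, 19, 19, 20, 28, 58, 104, 141, 153, 150, 147, 149, 154, 159, 166, 175, 181, 183, 183, 183, 184, 186, 186, 186, 182, 171, 151] R288 [185, 187, 183, 173, 163, 160, 166, 169, 158, 142, 141, 153, 156, 147, 135, 127, 126, 128, 118, 88, 52, 28, 20, 20, 21, 21, 22, 22, 21, 18, 15, 15]
232 L200 [21, 20, 19, 19, 19, 18, 18, 22, 42, 73, 98, 110, 121, 132, 135, 138, 145, 150, 152, 154, 157, 160, 164, 172, 179, 182, 183, 184, 184, 182, 180, 179] R288 [167, 160, 157, 158, 165, 172, 166, 149, 136, 134, 144, 155, 154, 147, 141, 136, 126, 113, 110, 109, 96, 69, 41, 25, 21, 21, 22, 21, 19, 18, 19, 22]
```

View pics/w8c.png

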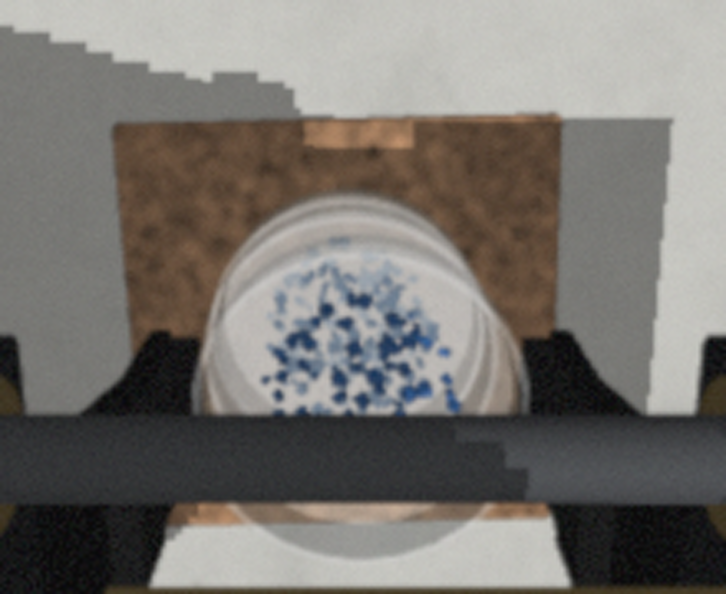

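The held dish (crop centre x 360) is about 2 mm right of the pile and x is aligned. I'll correct y and recheck.

drive_tool --moves '[[[0,-2.2,2],[0,0,0],0.45],[[0,0,2],[0,0,0],0.45],[[0,0,0],[0,0,0],0.45],[[0,0,0],[0,0,0],0.45],[[0,0,0],[0,0,0],0.45],[[0,0,0],[0,0,0],0.45]]'

```text
time_s: 12.65
tool_pos: [0.5626, -0.2561, 0.0663]
tool_rot: [180.0, -0.0, -0.0]
force: [-1.2, -0.5, -0.5]
grip_width: 0.0589
grasp_force: 15.0
```

```bash
python3 m.py w9; python3 - <<'E'
from h import *
p=cv2.imread('pics/w9.png');g=cv2.GaussianBlur(cv2.cvtColor(p,cv2.COLOR_BGR2GRAY),(3,3),0)
for u in(250,258,266):print(u,'176:',g[176:204,u].tolist())
for v in(190,195,200,205,210,215,225,232):print(v,'L200',g[v,200:236].tolist(),'R280',g[v,280:316].tolist())
E
```

```text
12.7 [ 0.56264593 -0.25611417  0.06633089] [ 1.79989961e+02 -5.23833967e-03 -3.26615583e-03] [-0.46003101  0.49802769 -0.45112164] 0.05883348639153121
held [259.2 243.2] 51.6 (array([ 0.5703, -0.2558,  0.027 ]), array([ 0.5667, -0.2557]), np.float64(0.0016))
pile [257.5 229. ] 45.7 (array([ 0.5678, -0.2552,  0.0279]), array([ 0.5652, -0.2553]), np.float64(0.00074))
held 952 [[0.5601, -0.2886, 0.0465], [0.5911, -0.2212, 0.0598]]
pile 393 [[0.5732, -0.2821, 0.0243], [0.5918, -0.2288, 0.0341]]
base 198 [[0.5719, -0.2778, 0.0112], [0.5921, -0.2268, 0.019]]
250 176: [92, 92, 95, 107, 128, 146, 151, 145, 143, 151, 165, 176, 178, 172, 165, 160, 155, 156, 162, 169, 178, 186, 186, 174, 155, 141, 135, 140]
258 176: [80, 84, 97, 118, 141, 153, 148, 144, 152, 166, 177, 180, 176, 171, 164, 153, 146, 149, 159, 171, 184, 192, 191, 188, 186, 184, 176, 159]
266 176: [70, 74, 83, 99, 123, 144, 152, 148, 146, 156, 169, 178, 177, 170, 164, 157, 154, 157, 165, 171, 178, 183, 180, 176, 177, 179, 176, 170]
190 L200 [76, 77, 75, 73, 73, 74, 74, 72, 71, 70, 71, 75, 78, 81, 83, 83, 82, 82, 82, 84, 86, 90, 93,
[... 1927 characters left out ...]
9, 20, 21, 22, 21, 19, 20, 21, 22, 28, 51, 85, 114, 135, 151, 160, 159, 153, 154, 159, 165, 174, 181, 183, 184, 184, 184, 184, 186, 187, 187, 184, 167, 143, 134, 139] R280 [133, 128, 121, 117, 118, 129, 153, 176, 185, 187, 188, 187, 187, 186, 180, 170, 161, 160, 167, 170, 157, 143, 142, 149, 148, 137, 115, 81, 46, 26, 22, 23, 23, 22, 22, 22]
232 L200 [22, 24, 22, 19, 19, 18, 17, 22, 41, 73, 97, 104, 108, 126, 146, 151, 146, 147, 150, 152, 154, 156, 159, 165, 173, 180, 183, 184, 184, 182, 180, 181, 178, 161, 133, 120] R280 [151, 157, 172, 176, 168, 165, 173, 180, 183, 184, 183, 177, 168, 161, 158, 158, 165, 173, 170, 152, 137, 134, 143, 154, 147, 126, 113, 108, 95, 68, 38, 22, 19, 20, 21, 20]
```

drive_tool --moves '[[[0.5,-0.3,3],[0,0,0],0.45],[[0,0,2],[0,0,0],0.45],[[0,0,1],[0,0,0],0.45],[[0,0,0.5],[0,0,0],0.45],[[0,0,0],[0,0,0],0.45]]'

```text
time_s: 13.12
tool_pos: [0.5629, -0.2557, 0.0594]
tool_rot: [-180.0, 0.0, 0.0]
force: [0.4, -0.1, -0.8]
grip_width: 0.0587
grasp_force: 15.0
```

drive_tool --moves '[[[0,0,0.5],[0,0,0],0.45],[[0,0,0],[0,0,0],0.45],[[0,0,0],[0,0,0],0.45]]'

```text
time_s: 13.37
tool_pos: [0.5631, -0.2557, 0.0593]
tool_rot: [180.0, -0.0, 0.0]
force: [0.7, 0.8, -1.1]
grip_width: 0.0588
grasp_force: 15.0
```

drive_tool --moves '[[[0,0,0.5],[0,0,0],0.45],[[0,0,0],[0,0,0],0.45],[[0,0,0],[0,0,0],0.45]]'

```text
time_s: 13.62
tool_pos: [0.5631, -0.2557, 0.0588]
tool_rot: [180.0, 0.0, -0.0]
force: [0.1, 0.5, -0.0]
grip_width: 0.059
grasp_force: 15.0
```

drive_tool --moves '[[[0,0,0.4],[0,0,0],0.45],[[0,0,0],[0,0,0],0.45],[[0,0,0],[0,0,0],0.45]]'

```text
time_s: 13.87
tool_pos: [0.5632, -0.2557, 0.0584]
tool_rot: [180.0, -0.0, 0.0]
force: [-0.4, 0.0, -0.7]
grip_width: 0.059
grasp_force: 15.0
```

drive_tool --moves '[[[0,0,0.4],[0,0,0],0.45],[[0,0,0],[0,0,0],0.45],[[0,0,0],[0,0,0],0.45]]'

```text
time_s: 14.12
tool_pos: [0.5632, -0.2558, 0.0583]
tool_rot: [180.0, -0.0, 0.0]
force: [-1.3, 0.0, 3.2]
grip_width: 0.0588
grasp_force: 15.0
```

Contact. Release and rise.

drive_tool --moves '[[[0,0,0],[0,0,0],0.33],[[0,0,0],[0,0,0],0.3],[[0,0,0],[0,0,0],0.25],[[0,0,0],[0,0,0],0.15],[[0,0,0],[0,0,0],0.05],[[0,0,0],[0,0,0],0],[[0,0,0],[0,0,0],0],[[0,0,-5],[0,0,0],0],[[0,0,-15],[0,0,0],0],[[0,0,-30],[0,0,0],0],[[0,0,-30],[0,0,0],0],[[0,0,-15],[0,0,0],0]]'

```text
time_s: 15.12
tool_pos: [0.5648, -0.2562, 0.1572]
tool_rot: [179.9, -0.3, 0.0]
force: [1.4, 0.1, 1.5]
grip_width: 0.0867
grasp_force: 0.0
```

drive_tool --moves '[[[0,0,-10],[0,0,0],0],[[0,0,0],[0,0,0],0],[[0,0,0],[0,0,0],0],[[0,0,0],[0,0,0],0],[[0,0,0],[0,0,0],0]]'

```text
time_s: 15.53
tool_pos: [0.5621, -0.2554, 0.1611]
tool_rot: [-179.9, 0.2, 0.0]
force: [-0.5, -0.1, 0.2]
grip_width: 0.0869
grasp_force: 0.0
```

```bash
python3 - <<'E'
from cell import env
from h import *
im=[]
for n,(u,v) in(('wrist',(256,200)),('side',(302,272)),('scene',(340,268))):
    c=env.get_calibration(n);p,d=env.read_camera(n)
    W=cloud(d,c).reshape(-1,3)
    for nm,lo,hi in(('top',.041,.05),('mid',.022,.031),('base',.008,.017)):
        k=W[(W[:,2]>lo)&(W[:,2]<hi)];k=k[np.hypot(k[:,0]-.5625,k[:,1]+.2555)<.036];print(n,nm,len(k),np.percentile(k,[1,99],axis=0).round(4).tolist())
    h=28 if n!='wrist' else 60
    im.append(cv2.resize(p[v-h:v+h,u-h:u+h],(260,260),interpolation=2))
cv2.imwrite('pics/fin.png',np.hstack(im));print(env.get_obs()['tool_pos'],env.get_obs()['time_s'])
E
```

```text
wrist top 466 [[0.5326, -0.2847, 0.0412], [0.5914, -0.2259, 0.0482]]
wrist mid 63 [[0.5777, -0.2804, 0.0222], [0.5917, -0.2314, 0.0309]]
wrist base 44 [[0.581, -0.2773, 0.0083], [0.592, -0.2321, 0.0168]]
side top 223 [[0.5325, -0.2855, 0.0411], [0.5901, -0.2256, 0.0473]]
side mid 155 [[0.5323, -0.286, 0.0222], [0.5887, -0.2615, 0.0309]]
side base 146 [[0.5326, -0.285, 0.0082], [0.5895, -0.2599, 0.0167]]
scene top 125 [[0.5318, -0.2875, 0.0413], [0.5913, -0.2286, 0.048]]
scene mid 69 [[0.5318, -0.2879, 0.0222], [0.5837, -0.2344, 0.031]]
scene base 60 [[0.5318, -0.2871, 0.0081], [0.5693, -0.2362, 0.0169]]
[ 0.56256637 -0.25550963  0.16175015] 15.6833
```

View pics/fin.png

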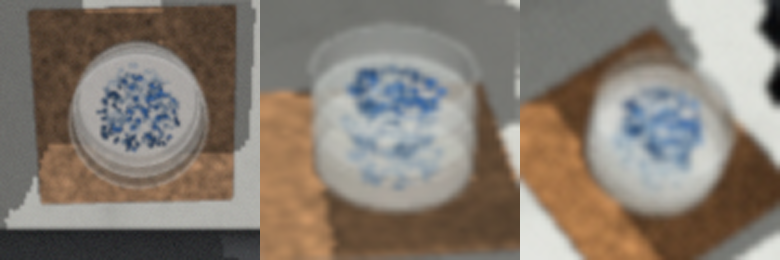

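The pile is straight and level from all three views: the edges of the three layers agree within about 1 mm and the top is at 46 mm. The gripper is clear of it.

```bash
python3 -c "
from cell import env
print(env.sign_off())"
```

```text
the job is handed in; nothing more can be done
None
```

Both table dishes are stacked on the base dish on the right-hand cork mat; all three camera views show the pile level and straight to within about 1 mm, and I handed the job in at about 16 s.

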